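# Set out the rub tins and paddle beside the kettle grill

### The arm

A 6-joint arm with a two-finger parallel gripper is mounted at the origin on the work surface. World frame = base frame: x ahead of the robot, y to its left, z up, the work surface at z = 0. Lengths are in m, angles in rad, forces in N, time in s.
With the tool pointing down it reaches from about 0.4 to 0.825 m from the base axis. Payload 7 kg.
Tool frame: the origin (TCP) lies on the mounting face of the last link; the fingertips stand arm.tcp_to_tips ahead of it and the grasp point (between the pads) lies 159 mm ahead of it (arm.tcp_to_tips is the distance from the TCP to the fingertips, in m); z points along the fingers, y is the direction in which the jaws open and shut (so a half turn about z gives the same grasp; the last joint's range is limited). The gripper opens to 88 mm and grips with 3 to 60 N. Pads are 19 mm wide; open, the fingers measure 130 mm over their backs; the gripper's body (78 mm by 193 mm) begins 47 mm behind the grasp point.
Start: joints at [1.391, 0.359, 0.012, 0, -1.224, -0.288], TCP at [0.304, 0.602, 0.405] pointing down, gripper open.
Joint ranges: [-3.07, 3.07], [-1.43, 2.12], [-1.02, 1.25], [-3.03, 1.67], [-3.05, -0], [-3.03, 3.03]. Speed limits (rad/s): [2.39, 2.39, 3.01, 3.14, 3.14, 3.14].

### API

Orientations are given as [roll, pitch, yaw] about the fixed x, y, z axes, in that order (R = Rz(yaw) Ry(pitch) Rx(roll)).
In Python, from station import arm, cams, job_done, finder gives the robot as it stands.
- The arm moves only by the tool play_rows, never from a script. Its argument "targets" is a list that holds one entry, the list of rows, each a list of 4 numbers: the shift along the tool's x, y, z in m, then the turn about the tool's z in degrees. A call has 1 to 5 rows; each row is the pose to reach, as a shift and turn from the pose commanded when the call began, along the tool's axes at that moment; what a row does not reach only later rows make up. A row lasts 1/8 s, in which the tool goes at most 62.5 mm and 10.7 degrees, less where a joint would pass 70% of its speed; a pose out of reach is approached as far as the arm can. A call with a gripper value outside its range is refused whole. "grip" is the closure in counts, from 0 (fully open) to 255 (shut), set as the call begins (left out, the last holds). The fingers move at their own pace and stop on an object; "newtons" is the grip in N (left out, the last holds). Time passes only in rows, so rows that repeat a pose let the fingers close. It gives the time, the measured TCP pose, the force and the opening at its end, in the units of the state.
- arm.get_state(): the state, without advancing time (a new reading comes with each control period).
- cams.grab_frame(name): name is "scene" or "top" or "wrist"; returns (picture, depth): 384x512x3 uint8, red, green, blue; 384x512 float32, m along the optical axis (not along the pixel's ray), 0 where there is no reading.
- cams.camera_params(name): a dict with "intrinsics" (3x3 intrinsics, pixels), "D" ([k1, k2, p1, p2, k3] as OpenCV has them; the pictures are not rectified), "position" and "attitude" of the camera in the world. Camera axes: x right, y down, z forward; pixel columns grow to the right and rows downward; lengths in m; the calibration is good to about 2 mm. A picture is of the moment at which its call begins: read the wrist's pose just before it. camera_params takes no time and is no camera call; for the wrist camera it gives the pose at the moment of the call.
- job_done(): hands the job in, once; it reports no verdict.
Trained networks look in the newest picture that a camera, given by its name, has taken for a name from the list of things; names that differ only in an ending like _2 or _b are one class to them, and where a whole thing is asked for, a point or a joint stands for the part that bears it (a point fixed in the world has none). Each returns a list of dicts, best first, with "score" (0 to 1); they miss things now and then, are a little off and sometimes report something else, mostly with a low value. They report only what shows in the picture. A call takes as long as a camera call.
- finder.find_in(camera, query): "xyz" ([x, y, z] in m, in world coordinates, good to about 4 mm: the middle of the surface that is visible of it).
- finder.masks_of(camera, query): "mask" (384x512 bool, what is visible of it).
The state is a dict: "t": time; "q": joint angles; "qd": joint speeds; "joint_efforts": joint torques, N m; "eef_pos": TCP position; "ee_rot": TCP orientation; "force": force on the tool from outside, world axes, zero at the start; "moment": the same for the moment, N m; "width": finger opening in m.
Only numpy, scipy, OpenCV 4.12 (cv2) and the standard library are available. Lean on these libraries where they do the work, as an engineer would, in place of code of your own. Each camera call takes 0.05 s, during which the arm holds its last target. There are 200 camera calls.

### The job

Set out the rub station for grilling: unclip every rub tin from the steel rail by pulling it straight up off its sprung catch, and stand them all upright on the narrow wooden ledge, never tipping one over. Lay the bamboo paddle face up, flat and lengthwise across both bars of its steel rest, between the upturned ends; the order is free. Leave the garlic keeper and the glass jar where they are.

Things in the scene. Friction and masses are not known exactly. Their poses are not given: they have to be found in the camera images.
- rail_top (a point): Fixed clip rail: a steel bar 30 mm wide (its x), 320 mm long (its y), 36 mm deep, on two end posts; this point is the middle of its top face, 85 mm above the slab. x, y level, z up. It has four tin places, at y = -120, -40, 40 and 120 mm; some may be empty.
- rail_catch (a point): Point on the rail's -x face, midway along, at the height of its four sprung rollers (white, 10 mm thick, 34 mm long, one per place, sticking out 7 mm). Each clips a tin's foot down: pulling the tin straight up gives at about 10 to 16 N (with its weight), is free of the roller after 20 mm, and the feet clear the bar after 35 mm.
- ledge_top (a point): Fixed narrow ledge: a wooden plank 56 mm wide (its x), 360 mm long (its y), 20 mm thick, on two bricks (70 mm wide); this point is the middle of its top face, 70 mm above the slab. x and y level, z up.
- rest_top (a point): Fixed steel paddle rest: base 150 x 110 mm, two narrow crossbars 10 mm wide running along its y at x = -55 and +55 mm; this point lies midway between the bars at the height of their tops, 50 mm above the slab. The bars' ends (y beyond +-44 mm) turn up 16 mm.
- paddle_mid (a point): Short bamboo paddle, 190 mm long, about 70 g, lying flat; this point is in its handle 7 mm above its underside, 95 mm from either end, close to its centre of mass. x runs along it towards the blade (80 x 52 mm, 9 mm thick, starting at x = +15 mm); the handle is 22 mm wide and 14 mm thick. z up.
- keeper: Round terracotta garlic keeper with a small latched door, 110 mm across and 122 mm high, about 0.6 kg; origin at the centre of its underside. To be left alone.
- shaker: Glass jar with a steel cap, 52 mm across, 85 mm high; origin at the centre of its underside. To be left alone.
- tin1_mid (a point): White enamelled rub tin, 130 mm high, 0.18 to 0.35 kg; this point: its middle, 65 mm above the feet's underside, z up. Steel feet: two strips along y, 46 mm long, outer faces at x = -26 and +22 mm, 32 mm high, straddling the rail, axes as the rail's. Box 56 (x) x 54 (y) mm, 32 to 98 mm above the underside. Wooden grip fin on top 12 mm thick (x), 44 mm long (y), 98 to 130 mm up. None if absent.
- tin2_mid (a point): Another rub tin, the same as tin1_mid; None if absent.
- tin3_mid (a point): Another rub tin, the same as tin1_mid; None if absent.
- tin4_mid (a point): Another rub tin, the same as tin1_mid; None if absent.

How it is judged:
At the end, for the whole second after the job is handed in: Each tin present stands on the plank (height within 7 mm, under 20 mm off its centre line, tilt under 0.12 rad); the paddle lies face up on both bars: middle within 40 mm of the rest's each way, tilt under 0.15 rad, along the rest within 0.4 rad either way round (x of tin1_mid in the frame of ledge_top between -0.02 and 0.02 m and y of tin1_mid in the frame of ledge_top between -0.18 and 0.18 m and z of tin1_mid in the frame of ledge_top between 0.058 and 0.071 m and angle between each of tin1_mid, tin2_mid, tin3_mid, tin4_mid's own z axis and vertical below 0.12 rad and x of tin2_mid in the frame of ledge_top between -0.02 and 0.02 m and y of tin2_mid in the frame of ledge_top between -0.18 and 0.18 m and z of tin2_mid in the frame of ledge_top between 0.058 and 0.071 m and x of tin3_mid in the frame of ledge_top between -0.02 and 0.02 m and y of tin3_mid in the frame of ledge_top between -0.18 and 0.18 m and z of tin3_mid in the frame of ledge_top between 0.058 and 0.071 m and x of tin4_mid in the frame of ledge_top between -0.02 and 0.02 m and y of tin4_mid in the frame of ledge_top between -0.18 and 0.18 m and z of tin4_mid in the frame of ledge_top between 0.058 and 0.071 m and x of paddle_mid in the frame of rest_top between -0.04 and 0.04 m and y of paddle_mid in the frame of rest_top between -0.04 and 0.04 m and z of paddle_mid in the frame of rest_top between 0.001 and 0.014 m and angle between paddle_mid's own z axis and vertical below 0.15 rad and angle between the x axis of paddle_mid and the x axis of rest_top, either way round below 0.4 rad); the robot touches nothing.
It fails at once if a rub tin is tipped by more than 45 degrees (angle between any of tin1_mid, tin2_mid, tin3_mid, tin4_mid's own z axis and vertical above 0.79 rad).
It fails at once if the garlic keeper or the glass jar is pushed more than 40 mm or tipped over (distance of any of keeper, shaker from where it was at the start of the episode above 0.04 m or angle between any of keeper, shaker's own z axis and vertical above 0.6 rad).
Of tin1, tin2, tin3, tin4 only 2 to 4 are there at a start; the rules pass over those that are not, and their reading is None.
At some moment in a run one of paddle may be knocked a few centimetres aside while the robot is not near it.
It also fails if it takes over 210 s, if anything falls off the work surface, if the arm or the gripper's body presses on something with over 40 N, if the wrist force passes 120 N, or if a joint passes its speed limit or range.

## Working session

There is one attempt and no reset: what is moved stays moved. The work goes in short steps, Python scripts to look and compute and a tool call to move; the robot and the scene stay as the last step left them, time stands still between calls to the robot, and variables do not carry over. Pictures are saved under pics/ and viewed, about 12 in all and at most 16, crops included, and the job is handed in when it is done.

Besides the shell and the picture viewer there is one more tool, called after "Request:" by a JSON object that holds its "api" and its "payload", one argument or row to a line. play_rows: Moves the arm, as the interface text tells. Its arguments: {"type":"object","properties":{"targets":{"type":"array","items":{"type":"array","items":{"type":"array","items":{"type":"number"}}}},"grip":{"type":"number"},"newtons":{"type":"number"}},"required":["targets"]}

```bash
ls; mkdir -p pics; cat > h.py <<'E'
import numpy as np, cv2
from station import arm, cams, job_done, finder
from scipy.spatial.transform import Rotation as R
def cam(n):
    p=cams.camera_params(n); return np.array(p["intrinsics"]),np.array(p["D"]),np.array(p["position"]),p["attitude"]
def rot(a):
    a=np.array(a)
    return a if a.shape==(3,3) else (R.from_euler('xyz',a).as_matrix() if a.size==3 else R.from_quat(a).as_matrix())
def cloud(n,d):
    K,D,p,a=cam(n); v,u=np.mgrid[0:d.shape[0],0:d.shape[1]]
    uv=np.stack([u,v],-1).reshape(-1,1,2).astype(np.float32)
    xy=cv2.undistortPoints(uv,K,D).reshape(*d.shape,2)
    P=np.concatenate([xy*d[...,None],d[...,None]],-1)@rot(a).T+p
    P[d==0]=np.nan; return P
def save(n,im): cv2.imwrite(f"pics/{n}.png",im[...,::-1])
E
python3 - <<'E'
from h import *
print(arm.get_state(), arm.tcp_to_tips)
for n in("scene","top"):
    im,d=cams.grab_frame(n); save(n+"0",im); np.save(n,cloud(n,d)); print(cams.camera_params(n))
    for q in("tin1_mid","paddle_mid","keeper","shaker","rail_top","ledge_top","rest_top"):
        try: print(n,q,[(np.round(r["xyz"],3).tolist(),round(r["score"],2)) for r in finder.find_in(n,q)])
        except Exception as e: print(q,e)
E
```

```text
pics
{'t': 0.0, 'q': array([ 1.39109516e+00,  3.59394289e-01,  1.10884164e-02, -3.85911661e-04,
       -1.22410884e+00, -2.88109146e-01]), 'qd': array([-0.00085012,  0.00057513,  0.00056678, -0.00015274, -0.00143181,
        0.00015411]), 'joint_efforts': array([ 1.89504637e-03, -5.82719493e+01,  2.93047714e+01,  6.99716493e+00,
        7.00741162e-03, -1.53486058e-04]), 'eef_pos': array([0.30428199, 0.60231309, 0.40372408]), 'ee_rot': array([ 3.13993788e+00, -1.12067057e-04, -4.67941639e-01]), 'force': array([ 0.03809954,  0.0393014 , -0.46848558]), 'moment': array([-0.05607882, -0.00631974,  0.04660265]), 'width': 0.087305920987671} 0.1781
{'intrinsics': array([[407.38760864,   0.        , 254.07817956],
       [  0.        , 407.38760864, 198.72825871],
       [  0.        ,   0.        ,   1.        ]]), 'D': array([-0.01115207,  0.        ,  0.        ,  0.        ,  0.        ]), 'position': array([1.21104654, 0.44268322, 0.75653654]), 'attitude': array([-2.27980932, -0.01814518,  2.19274389])}
scene tin1_mid []
scene paddle_mid []
scene keeper [([0.752, 0.338, 0.094], 0.7)]
sc
[... 166 characters left out ...]
, 0.008], 0.95)]
{'intrinsics': array([[403.31820076,   0.        , 253.66881692],
       [  0.        , 403.31820076, 194.81356585],
       [  0.        ,   0.        ,   1.        ]]), 'D': array([-0.12069847,  0.        ,  0.        ,  0.        ,  0.        ]), 'position': array([ 0.4413199 , -0.00200351,  1.11322656]), 'attitude': array([-3.02268033, -0.00822875, -1.57767641])}
top tin1_mid [([0.457, -0.071, 0.157], 0.85)]
top paddle_mid [([0.495, 0.345, 0.012], 0.71)]
top keeper [([0.716, 0.32, 0.097], 0.6)]
top shaker [([0.671, -0.316, 0.086], 0.55)]
top rail_top [([0.448, 0.046, 0.084], 0.62)]
top ledge_top [([0.637, 0.002, 0.073], 0.95)]
top rest_top [([0.453, -0.324, 0.009], 0.77)]
```

View pics/top0.png

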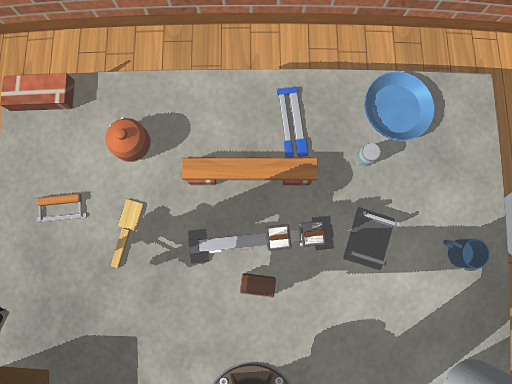

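View pics/scene0.png

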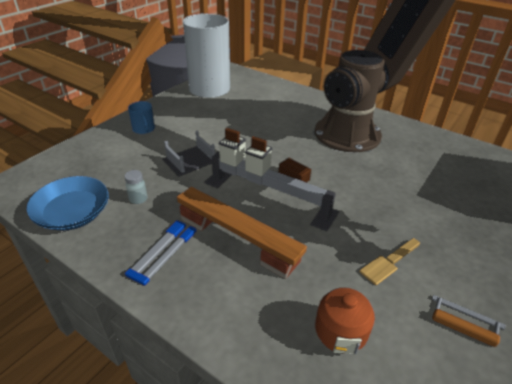

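The top view shows two tins at about (278,237) and (313,234) on the rail, the ledge at (250,169), the paddle at (127,230) with its blade towards +x, and the rest at (370,238).

```bash
python3 - <<'E'
from h import *
P=np.load("top.npy")
def rect(n,m):
    q=P[m][:,:2].astype(np.float32); c,s,a=cv2.minAreaRect(q); print(n,m.sum(),np.round(c,3),np.round(s,3),round(a,1),"z",np.round(np.nanpercentile(P[m][:,2],[5,50,95]),3), "mean",q.mean(0).round(3))
X,Y,Z=P[...,0],P[...,1],P[...,2]
v,u=np.mgrid[0:384,0:512]
def box(u0,u1,v0,v1): return (u>u0)&(u<u1)&(v>v0)&(v<v1)
def zr(a,b): return (Z>a)&(Z<b)
rect("ledge",box(175,325,150,188)&zr(.06,.08))
rect("rail",box(192,335,215,265)&zr(.075,.1))
rect("tinA top",box(262,296,220,255)&zr(.14,.165)); rect("tinB top",box(297,335,215,255)&zr(.14,.165))
rect("finA",box(262,296,220,255)&zr(.172,.2)); rect("finB",box(297,335,215,255)&zr(.172,.2))
rect("paddle",box(105,150,195,270)&zr(.005,.03)); 
rect("blade",box(118,150,195,229)&zr(.005,.03)); rect("handle",box(105,132,232,270)&zr(.005,.03))
rect("rest base",box(335,410,200,275)&zr(.004,.02))
rect("bar",box(335,410,200,275)&zr(.035,.08))
rect("barfar",box(335,410,200,228)&zr(.035,.08));rect("barnear",box(335,410,240,275)&zr(.035,.08))
rect("keeper",box(100,155,112,162)&zr(.03,.15)); rect("slab",box(330,360,300,330)&zr(-.05,.05))
im=cv2.imread("pics/top0.png")
cv2.imwrite("pics/c1.png",np.hstack([cv2.resize(im[195:280,185:265],None,fx=4,fy=4,interpolation=2),cv2.resize(im[195:280,255:415],None,fx=4,fy=4)])[:, -800:])
for k in [(u_,v_) for v_ in (228,234,240) for u_ in range(206,336,6)]: print(k,P[k[1],k[0]].round(3),end=" ")
E
```

```text
ledge 2873 [ 0.638 -0.   ] [0.359 0.057] 89.3 z [0.066 0.07  0.073] mean [ 0.637 -0.001]
rail 1134 [ 0.454 -0.034] [0.048 0.36 ] 4.5 z [0.082 0.085 0.088] mean [0.448 0.008]
tinA top 475 [ 0.455 -0.068] [0.058 0.056] 5.5 z [0.148 0.151 0.153] mean [ 0.455 -0.068]
tinB top 469 [ 0.464 -0.151] [0.058 0.057] 5.1 z [0.148 0.151 0.154] mean [ 0.463 -0.15 ]
finA 96 [ 0.456 -0.068] [0.042 0.012] 89.7 z [0.179 0.182 0.185] mean [ 0.456 -0.068]
finB 102 [ 0.463 -0.151] [0.012 0.044] 5.1 z [0.179 0.183 0.185] mean [ 0.463 -0.15 ]
paddle 842 [0.467 0.34 ] [0.114 0.192] 69.0 z [0.006 0.01  0.015] mean [0.484 0.34 ]
blade 491 [0.518 0.318] [0.076 0.086] 72.5 z [0.006 0.008 0.012] mean [0.521 0.33 ]
handle 300 [0.423 0.359] [0.092 0.061] 4.2 z [0.008 0.013 0.017] mean [0.424 0.357]
rest base 1810 [ 0.453 -0.343] [0.21  0.196] 88.3 z [0.005 0.008 0.012] mean [ 0.449 -0.329]
bar 354 [ 0.451 -0.329] [0.105 0.121] 72.1 z [0.041 0.05  0.067] mean [ 0.453 -0.331]
barfar 186 [ 0.503 -0.347] [0.104 0.011] 71.9 z [0.04  0.05  0.066] mean [ 0.502 -0.346]
barnear 168 [ 0.399 -0.313] [0.105 0.012] 73.5 z [0.0
[... 1699 characters left out ...]
 0.086] (212, 240) [0.449 0.095 0.084] (218, 240) [0.449 0.08  0.087] (224, 240) [0.449 0.065 0.085] (230, 240) [0.449 0.049 0.088] (236, 240) [0.449 0.034 0.084] (242, 240) [0.449 0.019 0.087] (248, 240) [0.449 0.004 0.087] (254, 240) [ 0.449 -0.011  0.083] (260, 240) [ 0.449 -0.027  0.083] (266, 240) [ 0.448 -0.042  0.083] (272, 240) [ 0.448 -0.053  0.152] (278, 240) [ 0.448 -0.068  0.151] (284, 240) [ 0.448 -0.082  0.151] (290, 240) [ 0.447 -0.096  0.151] (296, 240) [ 0.448 -0.118  0.085] (302, 240) [ 0.447 -0.126  0.147] (308, 240) [ 0.447 -0.14   0.15 ] (314, 240) [ 0.447 -0.154  0.152] (320, 240) [ 0.447 -0.169  0.149] (326, 240) [ 0.447 -0.21   0.003] (332, 240) [ 0.447 -0.227  0.005]
```

View pics/c1.png

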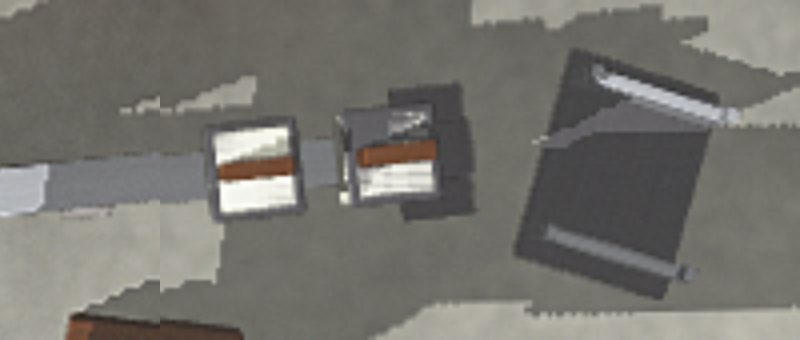

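Request:
{"api": "play_rows", "payload": {
  "targets": [
    [[0.038,0.046,0,10],[0.076,0.092,0,20],[0.114,0.138,0,30],[0.152,0.184,0,40],[0.19,0.23,0,50]]
  ],
  "grip": 0,
  "newtons": 45
}}

```text
t: 1.42
eef_pos: [0.3703, 0.3096, 0.405]
ee_rot: [-3.141, 0.001, -1.346]
force: [1.2, -0.1, 0.3]
width: 0.0874
```

```bash
cat >> h.py <<'E'
def go(x,y,z,yawdeg):
    s=arm.get_state(); M=R.from_euler('xyz',s["ee_rot"]); yaw=np.degrees(s["ee_rot"][2])
    d=M.as_matrix().T@(np.array([x,y,z])-s["eef_pos"]); t=-((yawdeg-yaw+180)%360-180)
    print("t",s["t"],"pos",s["eef_pos"].round(4),"rpy",s["ee_rot"].round(3),"F",s["force"].round(1),"w",round(s["width"],4))
    print("->",d.round(4),"turn",round(t,1),"rows>=",max(np.linalg.norm(d)/.0625,abs(t)/10.7).round(1))
E
python3 -c "
from h import *
go(.456,-.068,.405,-84.8)"
```

```text
t 1.425 pos [0.3703 0.3096 0.405 ] rpy [-3.141e+00  1.000e-03 -1.346e+00] F [ 1.2 -0.1  0.3] w 0.0874
-> [ 3.872e-01  7.000e-04 -2.000e-04] turn 7.7 rows>= 6.2
```

Request:
{"api": "play_rows", "payload": {
  "targets": [
    [[0.06,0,0,2],[0.12,0,0,4],[0.18,0,0,6],[0.24,0,0,8],[0.3,0,0,8]]
  ]
}}

```text
t: 2.05
eef_pos: [0.4387, 0.0175, 0.4053]
ee_rot: [-3.14, 0.001, -1.48]
force: [1.7, 0.6, 0.2]
width: 0.0875
```

Request:
{"api": "play_rows", "payload": {
  "targets": [
    [[0.045,0.0,0,0],[0.087,0,0,0],[0.087,0,0,0],[0.087,0,0,0]]
  ]
}}

```text
t: 2.55
eef_pos: [0.4466, -0.0672, 0.4048]
ee_rot: [-3.141, 0.0, -1.481]
force: [-0.7, 0.3, 0.3]
width: 0.0876
```

```bash
python3 - <<'E'
from h import *
go(.456,-.068,.405,-84.8)
im,d=cams.grab_frame("wrist"); save("w1",im); P=cloud("wrist",d); np.save("wr",P)
Z=P[...,2]
for y0,y1 in((-.11,-.02),(-.2,-.11)):
    m=(Z>.17)&(Z<.195)&(P[...,1]>y0)&(P[...,1]<y1)
    print(m.sum(), [np.round(x,4) for x in cv2.minAreaRect(P[m][:,:2].astype(np.float32))] if m.sum()>5 else 0, P[m][:,2].mean())
E
```

```text
t 2.55 pos [ 0.4466 -0.0672  0.4048] rpy [-3.141  0.    -1.481] F [-0.7  0.3  0.3] w 0.0876
-> [ 0.0016 -0.0093 -0.0002] turn -0.1 rows>= 0.2
876 [array([ 0.4577, -0.0669]), array([0.0118, 0.0436]), np.float64(5.1595)] 0.18241037824904058
1192 [array([ 0.4657, -0.1492]), array([0.0121, 0.0441]), np.float64(5.4017)] 0.18265807733933168
```

View pics/w1.png

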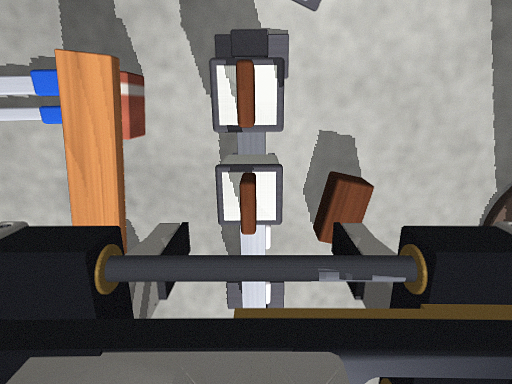

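The wrist view shows fin A at (249,203) and fin B at (246,93), both square to the jaws. Next I go down onto tin A.

Request:
{"api": "play_rows", "payload": {
  "targets": [
    [[0.001,-0.0105,0,0],[0.001,-0.0105,0.035,0],[0.001,-0.0105,0.06,0],[0.001,-0.0105,0.071,0],[0.001,-0.0105,0.071,0]]
  ]
}}

```text
t: 3.22
eef_pos: [0.4576, -0.0668, 0.3334]
ee_rot: [3.141, -0.0, -1.479]
force: [0.7, 0.4, 0.2]
width: 0.0877
```

Request:
{"api": "play_rows", "payload": {
  "targets": [
    [[0,0,0,0],[0,0,0,0],[0,0,0,0],[0,0,0,0],[0,0,0,0]]
  ],
  "grip": 255,
  "newtons": 45
}}

```text
t: 3.85
eef_pos: [0.4572, -0.0673, 0.3338]
ee_rot: [-3.141, 0.0, -1.48]
force: [-0.9, 0.6, 0.2]
width: 0.0432
```

Request:
{"api": "play_rows", "payload": {
  "targets": [
    [[0,0,0,0],[0,0,-0.003,0],[0,0,-0.006,0],[0,0,-0.009,0],[0,0,-0.012,0]]
  ]
}}

```text
t: 4.47
eef_pos: [0.4561, -0.0674, 0.3444]
ee_rot: [3.138, 0.001, -1.481]
force: [-0.4, -1.3, -11.8]
width: 0.0117
```

Request:
{"api": "play_rows", "payload": {
  "targets": [
    [[0,0,-0.006,0],[0,0,-0.012,0],[0,0,-0.02,0],[0,0,-0.03,0],[0,0,-0.04,0]]
  ]
}}

```text
t: 5.1
eef_pos: [0.4573, -0.0673, 0.3868]
ee_rot: [-3.14, 0.0, -1.48]
force: [-0.3, -0.4, -2.8]
width: 0.0119
```

Request:
{"api": "play_rows", "payload": {
  "targets": [
    [[0,0,-0.015,0],[0,0,-0.025,0],[0,0,-0.025,0],[0,0,-0.025,0]]
  ]
}}

```text
t: 5.6
eef_pos: [0.457, -0.0673, 0.4103]
ee_rot: [3.141, 0.0, -1.48]
force: [-0.5, -0.1, -2.3]
width: 0.0119
```

```bash
python3 - <<'E'
from h import *
go(.640,.06,.405,-90.7)
im,d=cams.grab_frame("top"); save("t2",im[150:300,150:350]); P=cloud("top",d); Z=P[...,2]
im,d=cams.grab_frame("scene"); save("s2",cv2.resize(im[70:330,130:390],None,fx=2.2,fy=2.2))
E
```

```text
t 5.6 pos [ 0.457  -0.0673  0.4103] rpy [ 3.141  0.    -1.48 ] F [-0.5 -0.1 -2.3] w 0.0119
-> [-0.1102 -0.1938  0.0052] turn 5.9 rows>= 3.6
```

View pics/s2.png

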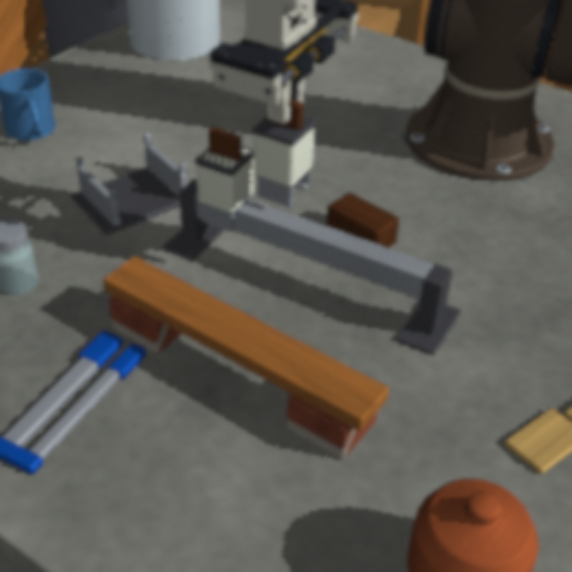

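The scene view shows tin A hanging clear and upright above the rail, with tin B still clipped. I carry A to the ledge.

Request:
{"api": "play_rows", "payload": {
  "targets": [
    [[-0.022,-0.039,0,1],[-0.05,-0.087,0,2],[-0.08,-0.14,0,4],[-0.1,-0.176,0,5],[-0.11,-0.194,0,6]]
  ]
}}

```text
t: 6.32
eef_pos: [0.6421, 0.0613, 0.4088]
ee_rot: [3.139, -0.001, -1.585]
force: [-0.5, 0.5, -2.0]
width: 0.0116
```

Request:
{"api": "play_rows", "payload": {
  "targets": [
    [[0,0,0,0],[0,0,0.015,0],[0,0,0.03,0],[0,0,0.04,0],[0,0,0.04,0]]
  ]
}}

```text
t: 6.95
eef_pos: [0.6399, 0.0595, 0.3695]
ee_rot: [3.14, -0.001, -1.585]
force: [-0.2, -0.6, -2.1]
width: 0.0116
```

```bash
python3 - <<'E'
from h import *
go(.640,.06,.350,-90.7)
im,d=cams.grab_frame("wrist"); save("w3",im); P=cloud("wrist",d); Z=P[...,2]
for n,a,b in (("boxtop",.155,.183),("ledge",.06,.08)):
    m=(Z>a)&(Z<b)&(P[...,0]>.59)&(P[...,0]<.69)&(P[...,1]<(.1 if n=="boxtop" else .0))&(P[...,1]>(-.3))
    print(n,m.sum(), np.nanpercentile(P[m],[2,50,98],axis=0).round(3))
    print([np.round(x,4) for x in cv2.minAreaRect(P[m][:,:2].astype(np.float32))])
E
```

```text
t 6.95 pos [0.6399 0.0595 0.3695] rpy [ 3.140e+00 -1.000e-03 -1.585e+00] F [-0.2 -0.6 -2.1] w 0.0116
-> [-0.0005 -0.0001  0.0195] turn -0.1 rows>= 0.3
boxtop 3336 [[0.613 0.032 0.158]
 [0.64  0.039 0.181]
 [0.668 0.056 0.183]]
[array([0.6407, 0.045 ]), array([0.0273, 0.0581]), np.float64(89.4765)]
ledge 7538 [[ 0.613 -0.101  0.07 ]
 [ 0.64  -0.056  0.071]
 [ 0.667 -0.003  0.073]]
[array([ 0.64  , -0.0515]), array([0.1035, 0.056 ]), np.float64(89.3983)]
```

View pics/w3.png

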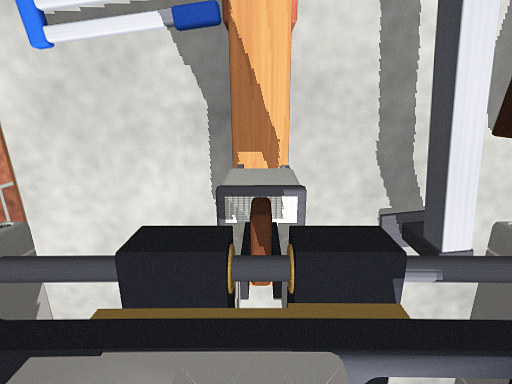

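The wrist view shows tin A centred over the plank at about (262,205), with its underside roughly 12 mm above it. I shift it 2 mm towards +x and lower it.

Request:
{"api": "play_rows", "payload": {
  "targets": [
    [[0,-0.002,0.004,0],[0,-0.002,0.008,0],[0,-0.002,0.01,0],[0,-0.002,0.011,0],[0,-0.002,0.011,0]]
  ]
}}

```text
t: 7.62
eef_pos: [0.6424, 0.0598, 0.3597]
ee_rot: [3.142, -0.0, -1.585]
force: [0.7, 0.4, -2.0]
width: 0.0116
```

Request:
{"api": "play_rows", "payload": {
  "targets": [
    [[0,0,0.001,0],[0,0,0.002,0],[0,0,0.002,0]]
  ]
}}

```text
t: 8.0
eef_pos: [0.6424, 0.0598, 0.3576]
ee_rot: [3.141, -0.0, -1.585]
force: [0.2, 0.1, -1.3]
width: 0.0118
```

Contact is just beginning, so I nudge it down a little more.

Request:
{"api": "play_rows", "payload": {
  "targets": [
    [[0,0,0.001,0],[0,0,0.0015,0],[0,0,0.0015,0]]
  ]
}}

```text
t: 8.38
eef_pos: [0.6425, 0.0598, 0.3573]
ee_rot: [-3.14, 0.0, -1.585]
force: [-1.5, 0.1, 4.9]
width: 0.0119
```

Request:
{"api": "play_rows", "payload": {
  "targets": [
    [[0,0,-0.001,0],[0,0,-0.001,0],[0,0,-0.001,0],[0,0,-0.001,0],[0,0,-0.001,0]]
  ],
  "grip": 0
}}

```text
t: 9.0
eef_pos: [0.6424, 0.0598, 0.3571]
ee_rot: [3.141, -0.0, -1.585]
force: [-0.2, 0.6, 0.3]
width: 0.0562
```

Request:
{"api": "play_rows", "payload": {
  "targets": [
    [[0,0,-0.01,0],[0,0,-0.03,0],[0,0,-0.06,0],[0,0,-0.07,0]]
  ]
}}

```text
t: 9.5
eef_pos: [0.6428, 0.0598, 0.43]
ee_rot: [-3.138, 0.001, -1.585]
force: [0.2, -0.8, -0.2]
width: 0.0872
```

```bash
python3 - <<'E'
from h import *
go(.466,-.149,.405,-84.8)
for n in ("top","scene"):
    im,d=cams.grab_frame(n); P=cloud(n,d); Z=P[...,2]
    m=(Z>.155)&(Z<.18)&(P[...,0]>.59)&(P[...,0]<.69)&(P[...,1]<.1)&(P[...,1]>.02)
    print(n,m.sum(), np.nanpercentile(P[m],[2,50,98],axis=0).round(3))
    m=(Z>.17)&(Z<.19)&(P[...,0]>.42)&(P[...,0]<.5)&(P[...,1]<-.1)&(P[...,1]>-.2)
    print(m.sum(), np.nanpercentile(P[m],[2,50,98],axis=0).round(3))
E
```

```text
t 9.5 pos [0.6428 0.0598 0.43  ] rpy [-3.138e+00  1.000e-03 -1.585e+00] F [ 0.2 -0.8 -0.2] w 0.0872
-> [0.2113 0.1739 0.0242] turn -6.0 rows>= 4.4
top 117 [[0.631 0.031 0.163]
 [0.648 0.067 0.168]
 [0.665 0.086 0.173]]
103 [[ 0.456 -0.172  0.175]
 [ 0.463 -0.151  0.182]
 [ 0.47  -0.13   0.185]]
scene 438 [[0.619 0.033 0.156]
 [0.656 0.069 0.168]
 [0.673 0.086 0.179]]
32 [[ 0.462 -0.172  0.175]
 [ 0.471 -0.164  0.183]
 [ 0.476 -0.152  0.185]]
```

Tin A stands with its box top at 0.168 m, as expected. Next is tin B.

Request:
{"api": "play_rows", "payload": {
  "targets": [
    [[0.042,0.035,0,-1],[0.084,0.07,0,-2],[0.127,0.105,0,-4],[0.169,0.139,0,-6],[0.211,0.174,0.024,-6]]
  ]
}}

```text
t: 10.22
eef_pos: [0.4644, -0.1498, 0.4035]
ee_rot: [-3.139, -0.0, -1.479]
force: [1.5, -0.4, 0.4]
width: 0.0873
```

Request:
{"api": "play_rows", "payload": {
  "targets": [
    [[0,0,0,0],[0,0,0,0]]
  ]
}}

```text
t: 10.48
eef_pos: [0.4655, -0.1489, 0.4029]
ee_rot: [3.141, -0.0, -1.481]
force: [0.0, 0.2, 0.5]
width: 0.0876
```

```bash
python3 - <<'E'
from h import *
im,d=cams.grab_frame("wrist"); P=cloud("wrist",d); Z=P[...,2]
m=(Z>.17)&(Z<.195)&(P[...,0]>.42)&(P[...,0]<.52)&(P[...,1]>-.2)&(P[...,1]<-.11)
c=cv2.minAreaRect(P[m][:,:2].astype(np.float32)); print(m.sum(),c,Z[m].mean())
go(.465,-.150,.333,-84.8)
E
```

```text
896 ((0.4662945568561554, -0.14964303374290466), (0.011713465675711632, 0.04384273663163185), 5.367483615875244) 0.18256689436545884
t 10.525 pos [ 0.466  -0.1485  0.4031] rpy [-3.141 -0.    -1.48 ] F [ 0.1 -1.   0.2] w 0.0879
-> [0.0014 0.0011 0.0701] turn 0.0 rows>= 1.1
```

Request:
{"api": "play_rows", "payload": {
  "targets": [
    [[0.001,0,0.035,0],[0.001,0,0.06,0],[0.001,0,0.07,0],[0.001,0,0.07,0],[0.001,0,0.07,0]]
  ]
}}

```text
t: 11.15
eef_pos: [0.4663, -0.1495, 0.3341]
ee_rot: [-3.14, -0.0, -1.479]
force: [-0.7, -0.1, 0.3]
width: 0.0876
```

Request:
{"api": "play_rows", "payload": {
  "targets": [
    [[0,0,0,0],[0,0,0,0],[0,0,0,0],[0,0,0,0],[0,0,0,0]]
  ],
  "grip": 255
}}

```text
t: 11.78
eef_pos: [0.4656, -0.1497, 0.3332]
ee_rot: [-3.142, -0.0, -1.48]
force: [-0.0, 0.2, 0.6]
width: 0.0429
```

Request:
{"api": "play_rows", "payload": {
  "targets": [
    [[0,0,0,0],[0,0,0,0],[0,0,0,0],[0,0,0,0],[0,0,0,0]]
  ]
}}

```text
t: 12.4
eef_pos: [0.4654, -0.1497, 0.3331]
ee_rot: [3.141, 0.0, -1.48]
force: [-0.4, -0.3, -0.2]
width: 0.0112
```

Request:
{"api": "play_rows", "payload": {
  "targets": [
    [[0,0,-0.004,0],[0,0,-0.01,0],[0,0,-0.016,0],[0,0,-0.022,0],[0,0,-0.03,0]]
  ]
}}

```text
t: 13.02
eef_pos: [0.466, -0.1497, 0.3643]
ee_rot: [-3.14, -0.0, -1.48]
force: [0.5, -0.3, -3.4]
width: 0.0117
```

Request:
{"api": "play_rows", "payload": {
  "targets": [
    [[0,0,-0.01,0],[0,0,-0.025,0],[0,0,-0.045,0],[0,0,-0.045,0],[0,0,-0.045,0]]
  ]
}}

```text
t: 13.65
eef_pos: [0.4653, -0.1497, 0.4078]
ee_rot: [3.141, 0.0, -1.48]
force: [0.6, -0.1, -3.4]
width: 0.0119
```

```bash
python3 -c "
from h import *
go(.642,-.06,.405,-90.7)"
```

```text
t 13.65 pos [ 0.4653 -0.1497  0.4078] rpy [ 3.141  0.    -1.48 ] F [ 0.6 -0.1 -3.4] w 0.0119
-> [-0.0733 -0.1841  0.0028] turn 5.9 rows>= 3.2
```

Request:
{"api": "play_rows", "payload": {
  "targets": [
    [[-0.013,-0.034,0,1],[-0.03,-0.08,0,2],[-0.05,-0.13,0,4],[-0.066,-0.166,0,5],[-0.073,-0.184,0,6]]
  ]
}}

```text
t: 14.28
eef_pos: [0.6437, -0.0592, 0.406]
ee_rot: [3.139, -0.0, -1.585]
force: [-0.5, 0.4, -3.5]
width: 0.0118
```

Request:
{"api": "play_rows", "payload": {
  "targets": [
    [[0,0,0,0],[0,0,0.015,0],[0,0,0.03,0],[0,0,0.045,0],[0,0,0.045,0]]
  ]
}}

```text
t: 14.9
eef_pos: [0.6414, -0.0606, 0.3612]
ee_rot: [3.138, -0.0, -1.585]
force: [-0.1, 0.8, -2.6]
width: 0.0118
```

```bash
python3 - <<'E'
from h import *
go(.642,-.06,.351,-90.7)
im,d=cams.grab_frame("wrist"); P=cloud("wrist",d); Z=P[...,2]
for n,a,b,y0,y1 in (("box",.160,.19,-.1,-.062),("ledge",.06,.08,-.18,-.12)):
    m=(Z>a)&(Z<b)&(P[...,0]>.59)&(P[...,0]<.69)&(P[...,1]<y1)&(P[...,1]>y0)
    print(n,m.sum(), np.nanpercentile(P[m],[2,50,98],axis=0).round(3), [np.round(x,4) for x in cv2.minAreaRect(P[m][:,:2].astype(np.float32))])
E
```

```text
t 14.9 pos [ 0.6414 -0.0606  0.3612] rpy [ 3.138 -0.    -1.585] F [-0.1  0.8 -2.6] w 0.0118
-> [-0.0006 -0.0006  0.0102] turn -0.1 rows>= 0.2
box 3360 [[ 0.615 -0.088  0.162]
 [ 0.642 -0.082  0.18 ]
 [ 0.67  -0.068  0.187]] [array([ 0.6423, -0.0768]), array([0.0244, 0.0579]), np.float64(89.5729)]
ledge 4197 [[ 0.613 -0.178  0.07 ]
 [ 0.639 -0.151  0.071]
 [ 0.666 -0.121  0.073]] [array([ 0.6392, -0.1494]), array([0.0585, 0.056 ]), np.float64(89.2465)]
```

Request:
{"api": "play_rows", "payload": {
  "targets": [
    [[0,0,0.004,0],[0,0,0.007,0],[0,0,0.008,0],[0,0,0.009,0],[0,0,0.009,0]]
  ]
}}

```text
t: 15.58
eef_pos: [0.6422, -0.0603, 0.3542]
ee_rot: [-3.142, -0.0, -1.585]
force: [-1.4, -0.7, -3.4]
width: 0.0115
```

Request:
{"api": "play_rows", "payload": {
  "targets": [
    [[0,0,0.001,0],[0,0,0.0015,0],[0,0,0.0015,0]]
  ]
}}

```text
t: 15.95
eef_pos: [0.6422, -0.0604, 0.3526]
ee_rot: [3.141, -0.0, -1.585]
force: [-0.2, 0.9, -2.8]
width: 0.0116
```

Request:
{"api": "play_rows", "payload": {
  "targets": [
    [[0,0,0.001,0],[0,0,0.002,0],[0,0,0.002,0]]
  ]
}}

```text
t: 16.32
eef_pos: [0.6421, -0.0604, 0.3505]
ee_rot: [3.141, -0.0, -1.585]
force: [-0.3, -1.5, -2.3]
width: 0.0116
```

Request:
{"api": "play_rows", "payload": {
  "targets": [
    [[0,0,0.001,0],[0,0,0.002,0],[0,0,0.002,0]]
  ]
}}

```text
t: 16.7
eef_pos: [0.6422, -0.0604, 0.3501]
ee_rot: [-3.14, -0.0, -1.584]
force: [-3.5, 0.1, 5.2]
width: 0.0115
```

Request:
{"api": "play_rows", "payload": {
  "targets": [
    [[0,0,-0.001,0],[0,0,-0.001,0],[0,0,-0.001,0],[0,0,-0.001,0],[0,0,-0.001,0]]
  ],
  "grip": 0
}}

```text
t: 17.32
eef_pos: [0.6422, -0.0603, 0.3496]
ee_rot: [3.141, -0.0, -1.585]
force: [-0.4, 0.4, -0.4]
width: 0.0561
```

Request:
{"api": "play_rows", "payload": {
  "targets": [
    [[0,0,-0.01,0],[0,0,-0.03,0],[0,0,-0.06,0],[0,0,-0.08,0],[0,0,-0.08,0]]
  ]
}}

```text
t: 17.95
eef_pos: [0.6425, -0.0604, 0.4323]
ee_rot: [-3.137, 0.0, -1.585]
force: [-0.2, 0.7, -1.5]
width: 0.0874
```

```bash
python3 - <<'E'
from h import *
im,d=cams.grab_frame("top"); P=cloud("top",d); Z=P[...,2]; save("t5",im)
m=(Z>.155)&(Z<.18)&(P[...,0]>.59)&(P[...,0]<.69)&(P[...,1]<-.02)&(P[...,1]>-.1)
print(m.sum(), np.nanpercentile(P[m],[2,50,98],axis=0).round(3))
r=finder.masks_of("top","paddle_mid")
print([x["score"] for x in r]); mk=r[0]["mask"]&(Z>.003)&(Z<.03)
q=P[mk]; c=np.median(q,0); 
h=q[q[:,2]>.0115]
print(c,mk.sum())
xy=q[:,:2]-q[:,:2].mean(0); w,V=np.linalg.eigh(xy.T@xy); a=V[:,1]; a=a*np.sign(a[0]); s=xy@a; t=xy@[-a[1],a[0]]
print("yaw",np.degrees(np.arctan2(a[1],a[0])), s.min(),s.max(),t.min(),t.max())
for lo in np.arange(-.12,.1,.015):
    k=(s>lo)&(s<lo+.015)
    if k.sum()>3: print(round(lo,3),k.sum(),(q[k,:2].mean(0)).round(4),np.ptp(t[k]).round(3))
np.save("ctr",q[:,:2].mean(0)+a*(s.min()+s.max())/2); print("mid",np.load("ctr"))
go(*np.load("ctr"),.36,-90-20)
E
```

```text
137 [[ 0.63  -0.089  0.163]
 [ 0.647 -0.069  0.168]
 [ 0.663 -0.033  0.176]]
[]Traceback (most recent call last):
  File "<stdin>", line 6, in <module>
IndexError: list index out of range
```

```bash
cat > pad.py <<'E'
from h import *
def pad(n,box,zlo=.004,zhi=.03):
    im,d=cams.grab_frame(n); P=cloud(n,d); Z=P[...,2]
    m=(Z>zlo)&(Z<zhi)&(P[...,0]>box[0])&(P[...,0]<box[1])&(P[...,1]>box[2])&(P[...,1]<box[3])
    hsv=cv2.cvtColor(im,cv2.COLOR_RGB2HSV); m&=(hsv[...,1]>60)
    nl,l,st,_=cv2.connectedComponentsWithStats(m.astype(np.uint8)); m=l==1+np.argmax(st[1:,4])
    q=P[m]; xy=q[:,:2]-q[:,:2].mean(0); w,V=np.linalg.eigh(xy.T@xy); a=V[:,1]*np.sign(V[0,1]); b=np.array([-a[1],a[0]]); s=xy@a; t=xy@b
    L=[]
    for lo in np.arange(s.min(),s.max(),.012):
        k=(s>=lo)&(s<lo+.012)
        if k.sum()>3: L.append((lo,t[k].min()/2+t[k].max()/2,np.ptp(t[k]),q[k,2].mean()))
    L=np.array(L); print(L.round(3).tolist())
    hd=L[L[:,2]<.03]; f=np.polyfit(hd[:,0]+.006,hd[:,1],1); yaw=np.degrees(np.arctan2(a[1],a[0])+np.arctan(f[0]))
    sm=(s.min()+s.max())/2; mid=q[:,:2].mean(0)+a*sm+b*np.polyval(f,sm)
    print(n,m.sum(),"len",np.ptp(s).round(3),"yaw",yaw.round(1),"mid",mid.round(4)); return im,mid,yaw
E
python3 - <<'E'
from pad import *
im,mid,yaw=pad("top",(.3,.65,.2,.5))
go(*mid,.36,yaw-90)
E
```

```text
[[-0.016, 0.004, 0.022, 0.02], [-0.004, -0.0, 0.026, 0.02], [0.008, 0.0, 0.017, 0.016]]
top 93 len 0.03 yaw -72.0 mid [0.5681 0.4879]
t 18.1 pos [ 0.6419 -0.0603  0.4291] rpy [ 3.141  0.    -1.585] F [-0.4  0.2 -0.3] w 0.088
-> [-0.5471  0.0815  0.0692] turn 71.2 rows>= 8.9
```

View pics/t5.png

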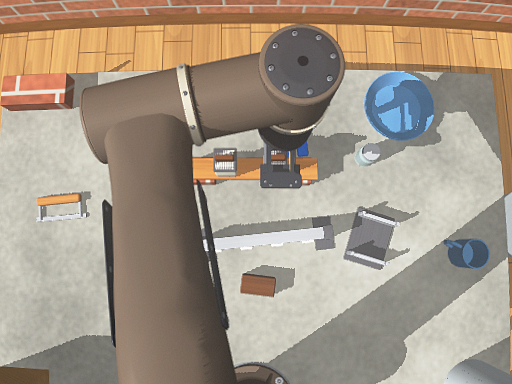

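The top view shows the arm hiding the paddle while both tins stand on the ledge. I move over the paddle and look with the wrist camera.

Request:
{"api": "play_rows", "payload": {
  "targets": [
    [[-0.056,0.024,0,-10],[-0.112,0.048,0,-20],[-0.168,0.072,0,-30],[-0.224,0.096,0,-40],[-0.28,0.12,0,-50]]
  ]
}}

```text
t: 18.73
eef_pos: [0.525, 0.2228, 0.4289]
ee_rot: [3.14, 0.0, -0.706]
force: [2.0, 0.5, 0.1]
width: 0.0878
```

```bash
python3 -c "
from h import *
go(.44,.35,.40,-21)"
```

```text
t 18.725 pos [0.525  0.2228 0.4289] rpy [ 3.14   0.    -0.706] F [2.  0.5 0.1] w 0.0878
-> [-0.1472 -0.0416  0.0289] turn -19.5 rows>= 2.5
```

Request:
{"api": "play_rows", "payload": {
  "targets": [
    [[-0.05,-0.014,0.01,-8],[-0.1,-0.028,0.02,-16],[-0.147,-0.042,0.029,-20],[-0.147,-0.042,0.029,-20],[-0.147,-0.042,0.029,-20]]
  ]
}}

```text
t: 19.35
eef_pos: [0.4421, 0.3492, 0.4001]
ee_rot: [3.14, 0.0, -0.363]
force: [-0.1, -0.4, -0.4]
width: 0.0875
```

```bash
python3 - <<'E'
from pad import *
im,mid,yaw=pad("wrist",(.3,.65,.2,.5))
save("w6",im)
go(*mid,.26,yaw)
E
```

```text
[[-0.122, -0.0, 0.021, 0.014], [-0.11, 0.0, 0.022, 0.014], [-0.098, 0.0, 0.022, 0.015], [-0.086, 0.0, 0.022, 0.015], [-0.074, 0.0, 0.021, 0.014], [-0.062, 0.0, 0.022, 0.014], [-0.05, 0.0, 0.022, 0.015], [-0.038, 0.0, 0.022, 0.015], [-0.026, 0.0, 0.022, 0.014], [-0.014, 0.001, 0.051, 0.01], [-0.002, 0.0, 0.052, 0.01], [0.01, 0.0, 0.051, 0.01], [0.022, 0.0, 0.052, 0.01], [0.034, 0.0, 0.052, 0.01], [0.046, 0.0, 0.052, 0.01], [0.058, 0.0, 0.051, 0.009]]
wrist 4028 len 0.19 yaw -16.5 mid [0.4716 0.3472]
t 19.4 pos [0.4425 0.3487 0.4003] rpy [ 3.141  0.    -0.364] F [ 0.8 -0.2  1. ] w 0.0878
-> [ 0.0277 -0.0091  0.1403] turn -4.3 rows>= 2.3
```

View pics/w6.png

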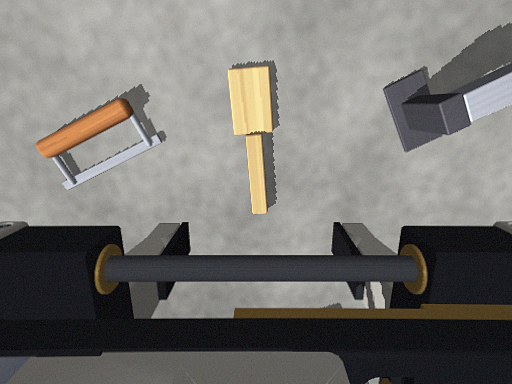

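The wrist view shows the paddle lying clear and face up, with its blade at about (250,100) and its handle down to (260,212).

Request:
{"api": "play_rows", "payload": {
  "targets": [
    [[0.026,-0.009,0.05,-4.3],[0.026,-0.009,0.11,-4.3],[0.026,-0.009,0.15,-4.3],[0.026,-0.009,0.18,-4.3],[0.026,-0.009,0.18,-4.3]]
  ],
  "grip": 110,
  "newtons": 25
}}

```text
t: 20.02
eef_pos: [0.47, 0.3465, 0.2186]
ee_rot: [3.137, 0.002, -0.29]
force: [-0.1, 0.0, 0.9]
width: 0.0504
```

```bash
python3 -c "
from h import *
go(.4705,.3475,.182,-16.5)"
```

```text
t 20.025 pos [0.47   0.3465 0.2186] rpy [ 3.137e+00  2.000e-03 -2.900e-01] F [-0.1  0.   0.9] w 0.0504
-> [ 0.0003 -0.0012  0.0366] turn -0.1 rows>= 0.6
```

Request:
{"api": "play_rows", "payload": {
  "targets": [
    [[0,-0.001,0.015,0],[0,-0.001,0.03,0],[0,-0.001,0.037,0],[0,-0.001,0.038,0],[0,-0.001,0.038,0]]
  ]
}}

```text
t: 20.65
eef_pos: [0.4702, 0.3495, 0.1829]
ee_rot: [-3.141, -0.0, -0.288]
force: [-0.2, 0.8, 1.3]
width: 0.0499
```

Request:
{"api": "play_rows", "payload": {
  "targets": [
    [[0,0,0,0],[0,0,0,0],[0,0,0,0],[0,0,0,0],[0,0,0,0]]
  ],
  "grip": 255
}}

```text
t: 21.28
eef_pos: [0.4701, 0.3492, 0.1828]
ee_rot: [-3.142, -0.0, -0.288]
force: [-1.5, -0.4, 1.3]
width: 0.0215
```

Request:
{"api": "play_rows", "payload": {
  "targets": [
    [[0,0,0,0],[0,0,0,0],[0,0,0,0]]
  ]
}}

```text
t: 21.65
eef_pos: [0.4701, 0.3493, 0.1828]
ee_rot: [3.142, 0.0, -0.288]
force: [-2.2, -1.1, 3.4]
width: 0.0216
```

Request:
{"api": "play_rows", "payload": {
  "targets": [
    [[0,0,-0.02,0],[0,0,-0.06,0],[0,0,-0.11,0],[0,0,-0.17,0],[0,0,-0.2,0]]
  ]
}}

```text
t: 22.28
eef_pos: [0.4704, 0.3496, 0.3861]
ee_rot: [-3.137, -0.002, -0.288]
force: [-0.5, 0.2, -1.8]
width: 0.0217
```

```bash
python3 -c "
from h import *
go(.451,-.330,.38,-18)"
```

```text
t 22.275 pos [0.4704 0.3496 0.3861] rpy [-3.137e+00 -2.000e-03 -2.880e-01] F [-0.5  0.2 -1.8] w 0.0217
-> [0.1742 0.6572 0.0037] turn 1.5 rows>= 10.9
```

Request:
{"api": "play_rows", "payload": {
  "targets": [
    [[0.013,0.048,0,0],[0.028,0.105,0,0],[0.043,0.162,0,0],[0.058,0.219,0,0],[0.073,0.275,0,0]]
  ]
}}

```text
t: 22.9
eef_pos: [0.4615, 0.0632, 0.3826]
ee_rot: [-3.141, -0.0, -0.288]
force: [0.8, -0.5, -1.4]
width: 0.0215
```

Request:
{"api": "play_rows", "payload": {
  "targets": [
    [[0.015,0.057,0,0],[0.03,0.113,0,0.5],[0.045,0.17,0,1],[0.06,0.227,0,1.5],[0.075,0.28,0,1.5]]
  ]
}}

```text
t: 23.52
eef_pos: [0.4539, -0.2268, 0.3826]
ee_rot: [-3.141, -0.001, -0.315]
force: [1.5, 0.2, -0.6]
width: 0.0219
```

```bash
python3 -c "
from h import *
go(.451,-.330,.30,-18)"
```

```text
t 23.525 pos [ 0.4539 -0.2268  0.3826] rpy [-3.141e+00 -1.000e-03 -3.150e-01] F [ 1.5  0.2 -0.6] w 0.0219
-> [0.0291 0.099  0.0826] turn -0.0 rows>= 2.1
```

Request:
{"api": "play_rows", "payload": {
  "targets": [
    [[0.015,0.05,0,0],[0.029,0.099,0.03,0],[0.029,0.099,0.08,0],[0.029,0.099,0.12,0],[0.029,0.099,0.135,0]]
  ]
}}

```text
t: 24.15
eef_pos: [0.4504, -0.3279, 0.2451]
ee_rot: [-3.141, 0.004, -0.315]
force: [-0.2, -0.6, -0.9]
width: 0.0217
```

```bash
python3 - <<'E'
from h import *
go(.451,-.330,.234,-18)
im,d=cams.grab_frame("scene"); save("s7",cv2.resize(im[100:240,110:290],None,fx=4,fy=4))
E
```

```text
t 24.15 pos [ 0.4504 -0.3279  0.2451] rpy [-3.141  0.004 -0.315] F [-0.2 -0.6 -0.9] w 0.0217
-> [0.0013 0.0018 0.0111] turn -0.0 rows>= 0.2
```

View pics/s7.png

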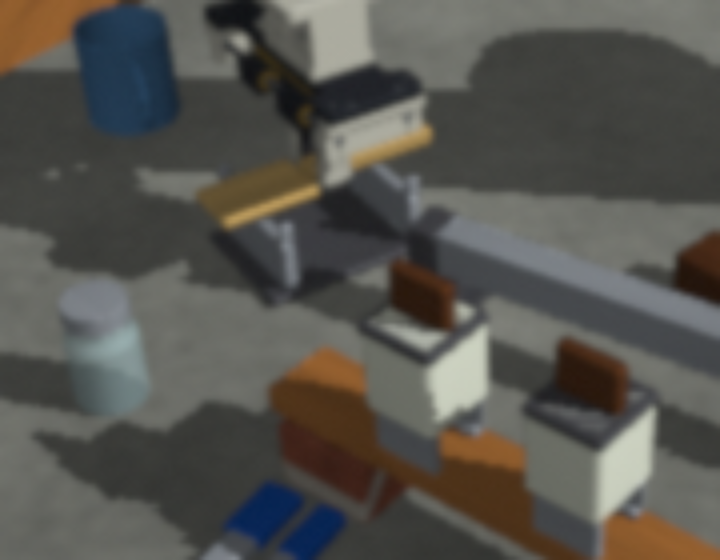

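The scene view shows the paddle level over both bars and both tins standing on the ledge. I lower the paddle the last 11 mm.

Request:
{"api": "play_rows", "payload": {
  "targets": [
    [[0.001,0.001,0.005,0],[0.001,0.001,0.009,0],[0.001,0.001,0.011,0],[0.001,0.001,0.0115,0],[0.001,0.001,0.0115,0]]
  ]
}}

```text
t: 24.82
eef_pos: [0.452, -0.3293, 0.2365]
ee_rot: [3.142, -0.001, -0.314]
force: [0.8, -0.2, -0.2]
width: 0.0219
```

Request:
{"api": "play_rows", "payload": {
  "targets": [
    [[0,0,0,0],[0,0,0,0],[0,0,0,0],[0,0,0,0]]
  ],
  "grip": 140
}}

```text
t: 25.32
eef_pos: [0.452, -0.3293, 0.2362]
ee_rot: [3.142, -0.0, -0.314]
force: [-0.8, -0.4, 0.4]
width: 0.0396
```

Request:
{"api": "play_rows", "payload": {
  "targets": [
    [[0,0,-0.01,0],[0,0,-0.05,0],[0,0,-0.1,0],[0,0,-0.15,0],[0,0,-0.18,0]]
  ]
}}

```text
t: 25.95
eef_pos: [0.4519, -0.3293, 0.42]
ee_rot: [3.141, -0.004, -0.314]
force: [1.1, -1.0, -0.1]
width: 0.0396
```

Request:
{"api": "play_rows", "payload": {
  "targets": [
    [[0,-0.05,0,0],[0,-0.11,0,0],[0,-0.17,0,0],[0,-0.23,0,0],[0,-0.28,0,0]]
  ]
}}

```text
t: 26.58
eef_pos: [0.5386, -0.0609, 0.4172]
ee_rot: [-3.141, -0.001, -0.313]
force: [0.9, -0.5, 0.1]
width: 0.0394
```

```bash
python3 - <<'E'
from pad import *
im,mid,yaw=pad("top",(.33,.6,-.45,-.2),.05,.09); save("t8",im)
c=np.array([.451,-.330]); r=np.radians(-18); M=np.array([[np.cos(r),np.sin(r)],[-np.sin(r),np.cos(r)]]); print("in rest",M@(mid-c))
im,d=cams.grab_frame("scene"); save("s8",im)
E
```

```text
[[-0.112, -0.001, 0.022, 0.063], [-0.1, -0.001, 0.022, 0.063], [-0.088, -0.001, 0.021, 0.063], [-0.076, -0.001, 0.022, 0.064], [-0.064, -0.001, 0.022, 0.063], [-0.052, -0.001, 0.022, 0.063], [-0.04, -0.001, 0.022, 0.064], [-0.028, -0.0, 0.021, 0.063], [-0.016, -0.0, 0.021, 0.064], [-0.004, -0.001, 0.052, 0.059], [0.008, -0.001, 0.053, 0.059], [0.02, -0.001, 0.051, 0.059], [0.032, -0.002, 0.054, 0.059], [0.044, -0.0, 0.051, 0.059], [0.056, -0.0, 0.051, 0.059], [0.068, -0.001, 0.051, 0.059]]
top 947 len 0.189 yaw -25.6 mid [ 0.4634 -0.3087]
in rest [0.00516899 0.02410737]
```

View pics/t8.png

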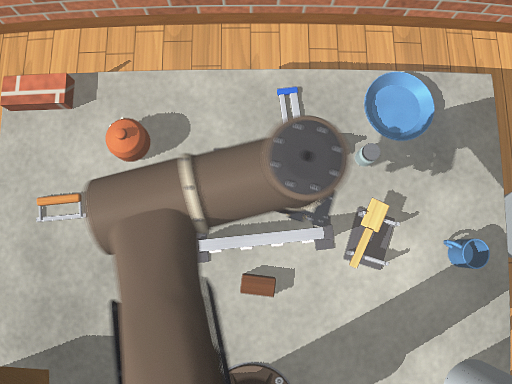

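View pics/s8.png

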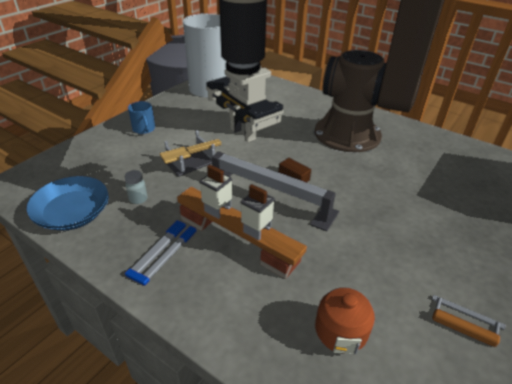

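Both views show the paddle flat on both bars near (371,233) and both tins upright. The paddle sits 24 mm to one side of where I released it, so it was probably knocked, but it is still well within limits. I let things settle, re-measure everything and hand in if it holds.

Request:
{"api": "play_rows", "payload": {
  "targets": [
    [[0,0,0,0],[0,0,0,0],[0,0,0,0],[0,0,0,0],[0,0,0,0]]
  ]
}}

```text
t: 27.3
eef_pos: [0.5384, -0.0634, 0.4162]
ee_rot: [3.142, -0.0, -0.315]
force: [0.3, 0.5, -0.2]
width: 0.0395
```

```bash
python3 - <<'E'
from pad import *
im,mid,yaw=pad("top",(.33,.6,-.45,-.2),.05,.09)
im,d=cams.grab_frame("scene"); P=cloud("scene",d); Z=P[...,2]
for y in (.06,-.06):
    m=(abs(P[...,0]-.642)<.045)&(abs(P[...,1]-y)<.045)
    for a,b in((.160,.176),(.19,.21)):
        k=m&(Z>a)&(Z<b); print(y,k.sum(),np.nanpercentile(P[k],[2,50,98],axis=0).round(3).tolist())
c=np.array([.451,-.330]); r=np.radians(-18); M=np.array([[np.cos(r),np.sin(r)],[-np.sin(r),np.cos(r)]]); l=M@(mid-c); print(l)
go(.5,0,.4,-18)
E
```

```text
[[-0.112, -0.001, 0.021, 0.063], [-0.1, -0.001, 0.022, 0.063], [-0.088, -0.0, 0.021, 0.063], [-0.076, -0.001, 0.021, 0.063], [-0.064, -0.0, 0.022, 0.063], [-0.052, -0.001, 0.023, 0.063], [-0.04, -0.001, 0.022, 0.064], [-0.028, -0.001, 0.022, 0.063], [-0.016, -0.0, 0.022, 0.064], [-0.004, -0.0, 0.053, 0.059], [0.008, -0.001, 0.052, 0.059], [0.02, -0.0, 0.051, 0.059], [0.032, -0.002, 0.053, 0.059], [0.044, -0.001, 0.051, 0.059], [0.056, -0.0, 0.05, 0.059], [0.068, -0.001, 0.051, 0.059]]
top 941 len 0.189 yaw -25.6 mid [ 0.4634 -0.3088]
0.06 360 [[0.618, 0.033, 0.161], [0.657, 0.068, 0.169], [0.673, 0.086, 0.175]]
0.06 133 [[0.638, 0.039, 0.19], [0.648, 0.061, 0.199], [0.651, 0.08, 0.202]]
-0.06 315 [[0.618, -0.086, 0.161], [0.656, -0.051, 0.169], [0.673, -0.033, 0.175]]
-0.06 113 [[0.64, -0.083, 0.191], [0.648, -0.059, 0.199], [0.651, -0.04, 0.202]]
[0.00521864 0.02400831]
t 27.4 pos [ 0.5385 -0.0632  0.4162] rpy [ 3.142  0.    -0.315] F [0.3 0.3 0.7] w 0.0397
-> [-0.0561 -0.0482  0.0162] turn -0.0 rows>= 1.2
```

```bash
python3 -c "
from station import job_done; print(job_done())"
```

```text
the job is handed in; nothing more can be done
None
```

The job is handed in. There were only two tins on the rail; I pulled both straight up off their catches and stood them on the ledge about 120 mm apart. The paddle lies face up across both bars of its rest.

Last checks, all within limits:
- **Tins:** both are upright with box tops at about 0.169 m, against 0.168 m expected, and within about 5 mm of the plank's centre line.
- **Paddle:** it is flat and at the right height, about 5 mm from the rest's middle along the rest and 24 mm sideways (limit 40 mm). It is turned about 7.6° from the rest's direction (0.13 rad, limit 0.4).
- **One disagreement:** I released the paddle centred on the rest, so it had shifted by about 23 mm by the next look, probably the announced knock. I left it there because its position was stable across two measurements.
- **Keeper and jar:** I kept clear of them, and they look untouched in the last pictures; I did not re-measure them.

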